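# Load and lock a lute neck in the drilling jig

## Task

Load the lute neck blank into the drilling jig: lay it flat, as it lies now, lengthwise in the open end of the channel, slide it under the bridge until its end is against the end stop, then shoot the bolt fully home across the channel behind it so that it is locked in. Leave the bolt drawn back until the neck is home, and do not push the sanding block about.

Things in the scene. Friction and masses are not known exactly. Their poses are not given: they have to be found in the camera images.
- neck: the neck blank, loose on the carpet: a plain rectangular bar 140 mm long (its x), 40 mm wide (its y), 36 mm high, about 0.2 kg; the lower 30 mm medium-brown wood, the top 6 mm a dark fingerboard. Origin: centre of the underside, z up. Either end may go first. The carpet under it is 6 mm thick
- jig: drilling jig, fixed on the bench: plywood board 310 x 195 mm, its top (the bed) 15 mm above the bench. Origin at bench level under the channel's centre line; x runs along the channel from its open end to the end stop, z up. Two wooden rails, 12 mm above the bed, leave 66 mm between them at the open end, narrowing to 48 mm at x = -50 mm and on to the stop. Neck home: x = -40 to 100 mm
- jig_stop (a point): on the bed at the foot of the end stop's face, on the channel's centre line (jig x = 100 mm, y = 0, z = 15 mm); axes as the jig's. The stop is a wooden bar 30 mm high above the bed
- jig_mouth (a point): on the bed at the channel's open end, on the centre line (jig x = -170 mm, y = 0, z = 15 mm); axes as the jig's
- jig_bridge (a point): on the bed under the middle of the bridge (jig x = 35 mm, y = 0, z = 15 mm). The wooden bridge, with two small steel drill bushes on top, spans the channel from jig x = 10 to 60 mm and is 92 mm wide across it: 44 mm free height under it, top at 56 mm, bushes up to 61 mm, all above the bed
- jig_keeper (a point): on the bed under the keeper's middle (jig x = -52 mm, y = -45 mm, z = 15 mm). The keeper is a steel block 30 mm along jig x, 22 mm along y, 39 mm high above the bed. The bolt's steel barrel faces it, same section, at jig y = 40 to 85 mm
- bolt (a joint): the bolt's travel in m: 0 drawn fully back, 0.11 fully home in the keeper. A round steel rod 12 mm thick, crossing the channel at jig x = -52 mm, 6 mm behind the tail of a neck that is home; its axis is 22 mm above the bed. It slides towards jig -y: tip at jig y = 56 mm at 0, -54 mm at 0.11. It stays where it is left; about 2 N moves it
- bolt_grip (a point): on the axis of the bolt's upright handle, 36 mm above the bolt's axis (73 mm above the bench). The handle is a steel pin 13 mm thick, bare up to 12 mm above this point, then a dark wooden knob 20 mm thick and 12 mm high. At jig x = -52 mm, y = 215 mm at bolt 0, 105 mm at bolt 0.11; axes as the jig's
- sanding_block: bystander on the carpet: a wood and cork sanding block 95 x 55 x 48 mm high with a narrow raised grip; shorter and wider than the neck. Origin: centre of the underside. Leave it
Things that resemble listed ones, but are neither listed nor needed, are in the scene too. What is shaped like the neck but yellow is not meant.

How it is judged:
By the outcome, as a careful person would: the job done as asked, in the order asked, and still so for the second after the job is handed in, with the robot touching nothing.
It also fails if it takes over 64 s, if anything falls off the work surface, if the arm or the gripper's body presses on something with over 40 N, if the wrist force passes 120 N, or if a joint passes its speed limit or range.

## Robot

A 6-joint arm with a two-finger parallel gripper is mounted at the origin on the work surface. World frame = base frame: x ahead of the robot, y to its left, z up, the work surface at z = 0. Lengths are in mm, angles in degrees, forces in N, time in s.
With the tool pointing down it reaches from about 300 to 850 mm from the base axis. Payload 4.2 kg.
Tool frame: the origin (TCP) lies midway between the tips of the shut fingers; the grasp point (between the pads) lies 19 mm behind it; z points along the fingers, y is the line along which they close (so a half turn about z gives the same grasp; the last joint's range is limited). The gripper opens to 91 mm and grips with 3 to 60 N. Pads are 32 mm wide; open, the fingers measure 118 mm over their backs; the gripper's body (76 mm by 178 mm) begins 60 mm behind the grasp point.
Start: joints at [66.692, 18.312, 89.639, -0, 72.044, -1.146], TCP at [216.909, 532.535, 213.976] pointing down, gripper open.
Joint ranges: [-177.97, 177.97], [-48.28, 115.42], [12.27, 149.76], [-77.06, 257.06], [2.81, 150.46], [-146.56, 146.56]. Speed limits (degrees/s): [147.25, 147.25, 180, 180, 180, 180].

## Interface

Orientations are given as [roll, pitch, yaw] about the fixed x, y, z axes, in that order (R = Rz(yaw) Ry(pitch) Rx(roll)).
In Python, from workcell import env gives the robot as it stands.
- The arm moves only by the tool send_rows, never from a script. Its argument "steps" is a list that holds one entry, the list of rows, each a list of 5 numbers: the shift along the tool's x, y, z scaled (see below), then the turn about the tool's z scaled (see below), then the opening, from 0 (shut) to 1 (fully open). In form: [[[dx, dy, dz, yaw, fingers], ...]]. A call has 1 to 5 rows; each row shifts and turns the commanded pose from where the row before left it, along the tool's axes as they then stand; what a row does not reach is not made up. The controller multiplies each number of a shift by 0.04 m and each number of a turn by 0.12 rad. A row lasts 1/12 s, in which the tool goes at most 41.7 mm and 7.16 degrees, less where a joint would pass 70% of its speed; a pose out of reach is approached as far as the arm can. A call with a number of a shift or a turn outside -1 to 1 is refused whole. A call with a gripper value outside its range is refused whole. The fingers move at their own pace and stop on an object; "squeeze" is the grip in N (left out, the last holds). Time passes only in rows, so rows that do not move let the fingers close. It gives the time, the measured TCP pose, the force, the opening and the grip force at its end, in the units of the state.
- env.state(): the state, without advancing time (a new reading comes with each control period).
- env.grab_frame(name): name is "scene" or "side" or "wrist"; returns a dict with "pixels" (400x640x3 uint8, red, green, blue), "depth" (400x640 float32, mm along the optical axis (not along the pixel's ray), 0 where there is no reading), "intrinsics" (3x3 intrinsics, pixels), "cam_to_world" (4x4, takes a point from camera to world coordinates). Camera axes: x right, y down, z forward; pixel columns grow to the right and rows downward; lengths in mm; the calibration is good to about 2 mm. A picture is of the moment at which its call begins.
- env.job_done(): hands the job in; it is judged then, once.
The state is a dict: "time_s": time; "qpos": joint angles; "qvel": joint speeds; "effort": joint torques, N m; "ee_pos": TCP position; "ee_rot": TCP orientation; "force": force on the tool from outside, world axes, zero at the start; "torque": the same for the moment, N m; "gripper_width": finger opening in mm; "gripper_force": force on a finger pad.
Only numpy, scipy, OpenCV 4.12 (cv2) and the standard library are available. Lean on these libraries where they do the work, as an engineer would, in place of code of your own. Each camera call takes 0.05 s, during which the arm holds its last target. There are 200 camera calls.

## Working session

There is one attempt and no reset: what is moved stays moved. The work goes in short steps, Python scripts to look and compute and a tool call to move; the robot and the scene stay as the last step left them, time stands still between calls to the robot, and variables do not carry over. Pictures are saved under pics/ and viewed, at most 10 in all, crops included, and the job is handed in when it is done.

Besides the shell and the picture viewer there is one more tool, called after "Emit:" by a JSON object that holds its "fn" and its "kwargs", one argument or row to a line. send_rows: Moves the arm, as the interface text tells. Shifts and turns lie within -1 to 1; 1 stands for 0.04 m of shift or 0.12 rad of turn. Its arguments: {"type":"object","properties":{"steps":{"type":"array"},"squeeze":{"type":"number"}},"required":["steps"]}

```bash
mkdir -p pics; cat > h.py <<'E'
import numpy as np, cv2
from workcell import env
def grab(n):
    f=env.grab_frame(n); np.savez(f'{n}.npz',**{k:np.asarray(f[k]) for k in ('pixels','depth','intrinsics','cam_to_world')}); return f
def load(n): return dict(np.load(f'{n}.npz'))
def pts(f):
    d=f['depth'];K=f['intrinsics'];T=f['cam_to_world']
    v,u=np.mgrid[:400,:640]
    P=np.stack([(u-K[0,2])/K[0,0]*d,(v-K[1,2])/K[1,1]*d,d],-1)@T[:3,:3].T+T[:3,3]
    P[d==0]=np.nan; return P
def ray(f,u,v,z):
    K=f['intrinsics'];T=f['cam_to_world']
    r=T[:3,:3]@np.array([(u-K[0,2])/K[0,0],(v-K[1,2])/K[1,1],1]);o=T[:3,3]
    return o+r*(z-o[2])/r[2]
E
python3 - <<'E'
from h import *
for n in('scene','side'):
    f=grab(n); cv2.imwrite(f'pics/{n}0.png',f['pixels'][...,::-1]); print(n,f['cam_to_world'].round(2).tolist())
s=env.state();print(s)
E
```

```text
scene [[-0.36, 0.76, -0.54, 957.25], [0.93, 0.29, -0.2, 115.64], [0.01, -0.58, -0.82, 784.19], [0.0, 0.0, 0.0, 1.0]]
side [[0.82, -0.31, 0.48, -6.5], [-0.57, -0.41, 0.71, -773.12], [-0.02, -0.86, -0.52, 607.83], [0.0, 0.0, 0.0, 1.0]]
{'time_s': 0.1, 'qpos': array([ 6.66917507e+01,  1.83482314e+01,  8.96984705e+01, -1.27329880e-04,
        7.20431567e+01, -1.14357127e+00]), 'qvel': array([ 0.0089229 , -0.08239303, -0.23114478,  0.0019684 ,  0.01554241,
       -0.07501913]), 'effort': array([ 1.28975127e-03, -4.13334131e+01, -2.32508862e+01,  7.29786186e-02,
        4.21351392e-02, -3.17863726e-05]), 'ee_pos': array([216.7346104 , 532.1150166 , 213.20821364]), 'ee_rot': array([-1.79910157e+02, -1.67233389e-03,  1.57835360e+02]), 'force': array([0.11038639, 0.59799468, 0.04850178]), 'torque': array([-0.05509123, -0.00118453, -0.02405478]), 'gripper_force': 0.0, 'gripper_width': 91.37747193839076}
```

View pics/scene0.png

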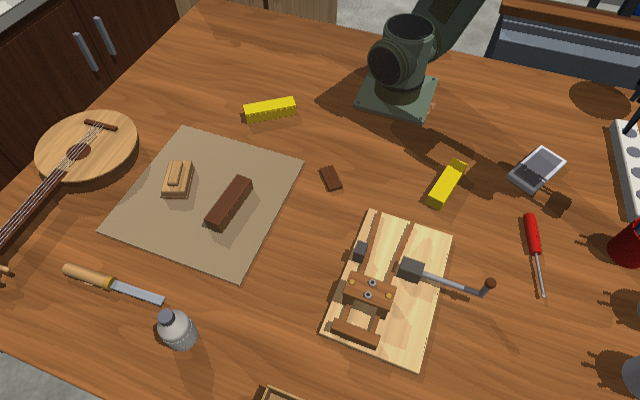

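View pics/side0.png

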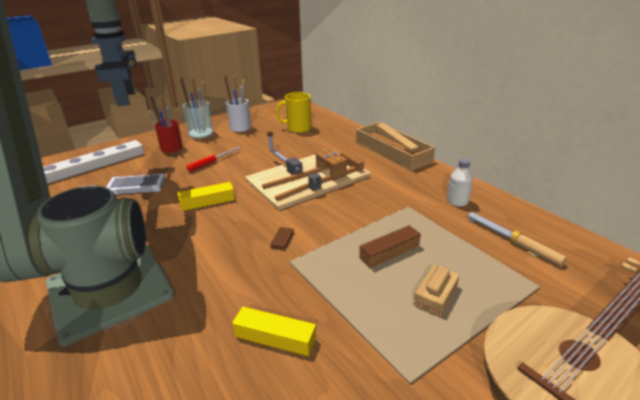

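The scene view shows the neck at about (229,203) and the sanding block at (177,180). The jig is at (385,290), with its open end towards the robot at about (400,225), its stop at (355,332) and the bolt handle at (488,286).

```bash
cat > m.py <<'E'
from h import *
def rect(P,m):
    m=m.astype(np.uint8); n,l,st,c=cv2.connectedComponentsWithStats(m)
    k=1+np.argmax(st[1:,4]); q=P[l==k]
    r=cv2.minAreaRect(q[:,:2].astype(np.float32)); return r,np.median(q[:,2]),len(q),c[k]
if __name__=='__main__':
    f=load('scene');P=pts(f);Z=P[...,2]; g=f['pixels'].astype(int)
    U,V=np.meshgrid(np.arange(640),np.arange(400))
    def box(a,b,c,d): return (U>=a)&(U<=c)&(V>=b)&(V<=d)
    print('carpet z',np.nanmedian(Z[150:165,210:230]),'bench',np.nanmedian(Z[300:320,230:280]))
    print('neck',rect(P,box(190,165,265,240)&(abs(Z-42)<4)))
    print('sand',rect(P,box(150,150,205,205)&(Z>20)))
    print('board z15',rect(P,box(310,200,460,380)&(Z>9)&(Z<70)))
    mb=box(310,200,460,380)&(Z>9); r=rect(P,mb)[0]; print(cv2.boxPoints(r).round(1).tolist())
    print('keeper+barrel z54',rect(P,box(350,238,369,262)&(abs(Z-54)<4)),rect(P,box(392,250,430,285)&(abs(Z-54)<4)))
    print('bridge',rect(P,box(330,260,410,320)&(abs(Z-71)<4)))
    print('knob',rect(P,box(475,270,500,300)&(abs(Z-97)<5)), np.nanmax(Z[270:300,475:500]))
    print('stop',rect(P,box(320,310,390,350)&(abs(Z-45)<3)))
E
python3 m.py; python3 -c "
import cv2;i=cv2.imread('pics/scene0.png')[200:380,310:510];cv2.imwrite('pics/jig.png',cv2.resize(i,None,fx=3.3,fy=3.3,interpolation=2))"
```

```text
carpet z 7.3058660846868975 bench 1.0648960808999846
neck (((536.5625, -257.5081481933594), (42.140846252441406, 140.67845153808594), 85.7884292602539), np.float64(43.094253132871586), 951, array([227.35541535, 199.66771819]))
sand (((519.1987915039062, -404.5823974609375), (95.79444885253906, 55.876468658447266), 21.774747848510742), np.float64(39.46846135187184), 914, array([176.96061269, 177.63238512]))
board z15 (((583.470947265625, 153.60763549804688), (228.9989471435547, 311.617431640625), 88.88544464111328), np.float64(16.63281431926498), 12585, array([391.47508939, 289.64910608]))
[[425.5, 42.20000076293945], [737.0, 36.099998474121094], [741.5, 265.1000061035156], [429.8999938964844, 271.1000061035156]]
keeper+barrel z54 (((555.4267578125, 59.43328857421875), (22.202518463134766, 31.037641525268555), 88.87194061279297), np.float64(55.03672311194475), 153, array([360.20261438, 247.58169935])) (((556.9254760742188, 167.4889373779297), (45.07417297363281, 31.90934181213379), 88.53673553466797), np.float64(54.91655390061999), 335, array([411.82686567, 265.77313433]))
bridge (((643.3120727539062, 103.1268310546875), (91.92623901367188, 51.14942932128906), 88.90554809570312), np.float64(71.96740751959834), 1136, array([369.48151408, 289.97887324]))
knob (((559.99951171875, 307.3589782714844), (17.847434997558594, 19.96220588684082), 61.117374420166016), np.float64(97.14423808451306), 98, array([490.42857143, 282.07142857])) 100.58875413208398
stop (((718.8585205078125, 101.74061584472656), (89.74911499023438, 22.328237533569336), 88.80204010009766), np.float64(45.8614579938303), 571, array([355.5323993 , 331.71803853]))
```

View pics/jig.png

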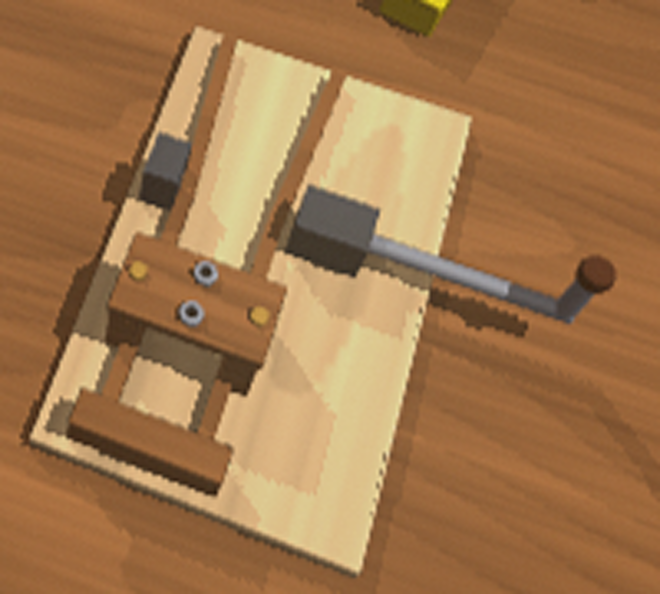

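The crop shows the jig with its bolt drawn back: the barrel is at (335,228), the knob at (597,272), the keeper at (165,170), and the open end is at the top. The measured spacings match the given sizes, and the jig axis is at about -1.1° in the world frame. The neck centre is (536.6, -257.5), at about -4.2°.

```bash
cat > go.py <<'E'
import sys
from h import *
# usage: go.py x y z yaw -> tool-axis units still to go (turn done first)
x,y,z,w=map(float,sys.argv[1:5]); s=env.state(); p=s['ee_pos']; yaw=s['ee_rot'][2]
dt=(w-yaw+180)%360-180
c,n=np.cos(np.radians(w)),np.sin(np.radians(w)); d=np.array([x,y,z])-p
print('t',round(s['time_s'],2),'pos',p.round(1),'rot',s['ee_rot'].round(2),'F',s['force'].round(1))
print('units xyz',(np.array([d[0]*c+d[1]*n,d[0]*n-d[1]*c,-d[2]])/40).round(3),'turn',round(-np.radians(dt)/.12,3))
E
python3 go.py 536.6 -257.5 120 175.8
```

```text
t 0.1 pos [216.7 532.1 213.2] rot [-179.91   -0.    157.84] F [0.1 0.6 0. ]
units xyz [ -9.421 -19.102   2.33 ] turn -2.613
```

Emit:
{"fn": "send_rows", "kwargs": {
  "steps": [
    [[0,0,0,-0.871,1],[0,0,0,-0.871,1],[0,0,0,-0.871,1],[-0.428,-0.868,0,0,1],[-0.428,-0.868,0,0,1]]
  ]
}}

```text
time_s: 0.52
ee_pos: [245.7, 460.7, 212.9]
ee_rot: [-179.9, -0.0, 176.0]
force: [1.3, -1.4, -0.2]
gripper_width: 91.3
gripper_force: 0.0
```

Emit:
{"fn": "send_rows", "kwargs": {
  "steps": [
    [[-0.428,-0.868,0,0,1],[-0.428,-0.868,0,0,1],[-0.428,-0.868,0,0,1],[-0.428,-0.868,0,0,1],[-0.428,-0.868,0,0,1]]
  ]
}}

```text
time_s: 0.93
ee_pos: [318.6, 279.5, 213.7]
ee_rot: [-180.0, -0.0, 175.8]
force: [1.2, 0.1, -0.2]
gripper_width: 91.5
gripper_force: 0.0
```

Emit:
{"fn": "send_rows", "kwargs": {
  "steps": [
    [[-0.428,-0.868,0,0,1],[-0.428,-0.868,0,0,1],[-0.428,-0.868,0,0,1],[-0.428,-0.868,0,0,1],[-0.428,-0.868,0,0,1]]
  ]
}}

```text
time_s: 1.35
ee_pos: [391.3, 100.1, 213.9]
ee_rot: [180.0, -0.0, 175.8]
force: [0.5, 0.8, 0.7]
gripper_width: 91.7
gripper_force: 0.0
```

Emit:
{"fn": "send_rows", "kwargs": {
  "steps": [
    [[-0.428,-0.868,0,0,1],[-0.428,-0.868,0,0,1],[-0.428,-0.868,0,0,1],[-0.428,-0.868,0,0,1],[-0.428,-0.868,0,0,1]]
  ]
}}

```text
time_s: 1.77
ee_pos: [464.0, -79.4, 213.7]
ee_rot: [180.0, -0.0, 175.8]
force: [0.7, 1.0, 0.5]
gripper_width: 91.4
gripper_force: 0.0
```

Emit:
{"fn": "send_rows", "kwargs": {
  "steps": [
    [[-0.428,-0.868,0.5,0,1],[-0.428,-0.868,0.5,0,1],[-0.428,-0.868,0.5,0,1],[-0.428,-0.868,0.5,0,1],[0,0,0.2,0,1]]
  ]
}}

```text
time_s: 2.18
ee_pos: [520.8, -219.9, 126.2]
ee_rot: [-179.9, -0.1, 175.6]
force: [0.3, 0.6, 0.1]
gripper_width: 91.4
gripper_force: 0.0
```

```bash
python3 go.py 536.6 -257.5 120 175.8
```

```text
t 2.18 pos [ 520.8 -219.9  126.2] rot [-1.7991e+02 -6.0000e-02  1.7558e+02] F [0.3 0.6 0.1]
units xyz [-0.464 -0.909  0.155] turn -0.032
```

Emit:
{"fn": "send_rows", "kwargs": {
  "steps": [
    [[-0.44,-0.88,0.1,0,1],[0,0,0,0,1],[0,0,0,0,1]]
  ]
}}

```text
time_s: 2.43
ee_pos: [534.5, -251.9, 124.4]
ee_rot: [180.0, -0.1, 175.7]
force: [0.2, -0.6, -1.1]
gripper_width: 90.8
gripper_force: 0.0
```

```bash
python3 go.py 536.6 -257.5 21 175.8; python3 - <<'E'
from m import *
f=grab('wrist');P=pts(f);Z=P[...,2];cv2.imwrite('pics/w0.png',f['pixels'][...,::-1])
m=(abs(Z-42)<5)&(abs(P[...,0]-536)<100)&(abs(P[...,1]+257)<45)
print(rect(P,m))
E
```

```text
t 2.43 pos [ 534.5 -251.9  124.4] rot [ 1.7995e+02 -8.0000e-02  1.7569e+02] F [ 0.2 -0.6 -1.1]
units xyz [-0.064 -0.136  2.584] turn -0.016
(((534.219970703125, -257.5029296875), (40.07213592529297, 138.24374389648438), 85.865966796875), np.float64(41.31621021671383), 5882, array([311.81519891, 195.94304658]))
```

View pics/w0.png

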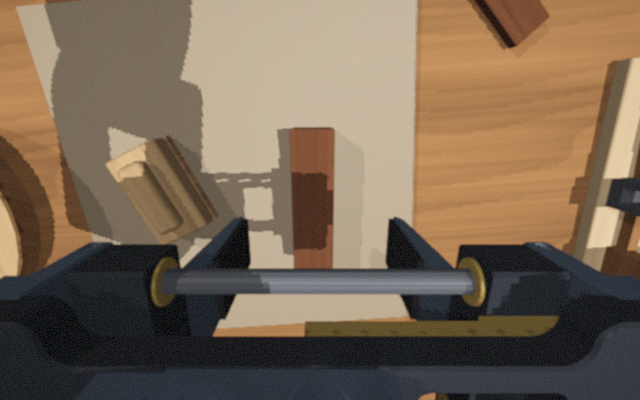

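The wrist view shows the neck between the open fingers at (312,198), and the sanding block to the left at (160,190), well clear. The measurement agrees with the scene camera to within 2 mm, so I'll descend.

Emit:
{"fn": "send_rows", "kwargs": {
  "steps": [
    [[-0.03,-0.14,0.8,0,1],[0,0,0.8,0,1],[0,0,0.6,0,1],[0,0,0.3,0,1],[0,0,0.05,0,1]]
  ]
}}

```text
time_s: 2.9
ee_pos: [533.2, -254.4, 21.2]
ee_rot: [179.9, -0.3, 175.9]
force: [-0.3, -0.5, -0.4]
gripper_width: 91.0
gripper_force: 0.0
```

Emit:
{"fn": "send_rows", "kwargs": {
  "squeeze": 25,
  "steps": [
    [[0,0,0,0,1],[0,0,0,0,1]]
  ]
}}

```text
time_s: 3.07
ee_pos: [536.1, -256.4, 24.8]
ee_rot: [-180.0, 0.1, 175.8]
force: [1.1, 0.3, 0.3]
gripper_width: 91.1
gripper_force: 0.0
```

```bash
python3 go.py 535 -257.5 21 175.8
```

```text
t 3.07 pos [ 536.1 -256.4   24.8] rot [-1.7996e+02  1.1000e-01  1.7585e+02] F [1.1 0.3 0.3]
units xyz [ 0.024 -0.03   0.094] turn 0.007
```

Emit:
{"fn": "send_rows", "kwargs": {
  "steps": [
    [[0,-0.03,0.05,0,1],[0,0,0,0,1],[0,0,0,0,1],[0,0,0,0,1]]
  ]
}}

```text
time_s: 3.4
ee_pos: [535.5, -258.1, 22.0]
ee_rot: [-180.0, 0.1, 175.8]
force: [-0.5, 0.2, -0.1]
gripper_width: 90.8
gripper_force: 0.0
```

Emit:
{"fn": "send_rows", "kwargs": {
  "squeeze": 25,
  "steps": [
    [[0,0,0,0,0],[0,0,0,0,0],[0,0,0,0,0],[0,0,0,0,0],[0,0,0,0,0]]
  ]
}}

```text
time_s: 3.82
ee_pos: [535.2, -257.9, 21.4]
ee_rot: [180.0, -0.0, 175.8]
force: [-0.4, 0.4, -0.3]
gripper_width: 60.7
gripper_force: 0.0
```

Emit:
{"fn": "send_rows", "kwargs": {
  "steps": [
    [[0,0,0,0,0],[0,0,0,0,0],[0,0,0,0,0],[0,0,0,0,0],[0,0,0,0,0]]
  ]
}}

```text
time_s: 4.23
ee_pos: [535.3, -257.8, 21.4]
ee_rot: [180.0, 0.0, 175.8]
force: [0.4, 0.5, 0.2]
gripper_width: 39.6
gripper_force: 25.0
```

Emit:
{"fn": "send_rows", "kwargs": {
  "steps": [
    [[0,0,-0.4,0,0],[0,0,-0.6,0,0],[0,0,-0.8,0,0],[0,0,-0.5,0,0],[0,0,0,-0.45,0]]
  ]
}}

```text
time_s: 4.65
ee_pos: [537.9, -259.3, 118.2]
ee_rot: [-179.8, 0.5, 178.9]
force: [1.0, 0.1, -1.7]
gripper_width: 40.0
gripper_force: 25.0
```

```bash
python3 go.py 500 105.7 110 178.9
```

```text
t 4.65 pos [ 537.9 -259.3  118.2] rot [-179.78    0.47  178.95] F [ 1.   0.1 -1.7]
units xyz [1.122 9.105 0.205] turn 0.007
```

Emit:
{"fn": "send_rows", "kwargs": {
  "steps": [
    [[0.08,0.5,0,0,0],[0.1,0.85,0,0,0],[0.1,0.85,0,0,0],[0.1,0.85,0,0,0],[0.1,0.85,0,0,0]]
  ]
}}

```text
time_s: 5.07
ee_pos: [518.3, -100.2, 113.1]
ee_rot: [180.0, -0.0, 178.9]
force: [0.7, 0.4, -2.0]
gripper_width: 39.6
gripper_force: 25.0
```

Emit:
{"fn": "send_rows", "kwargs": {
  "steps": [
    [[0.1,0.85,0,0,0],[0.1,0.85,0,0,0],[0.1,0.85,0,0,0],[0.1,0.85,0,0,0],[0.1,0.85,0,0,0]]
  ]
}}

```text
time_s: 5.48
ee_pos: [501.6, 70.3, 113.3]
ee_rot: [-180.0, -0.0, 178.9]
force: [0.5, 1.8, -0.8]
gripper_width: 39.6
gripper_force: 25.0
```

Emit:
{"fn": "send_rows", "kwargs": {
  "steps": [
    [[0.1,0.6,0,0,0],[0.05,0.3,0,0,0],[0,0,0,0,0],[0,0,0,0,0],[0,0,0,0,0]]
  ]
}}

```text
time_s: 5.9
ee_pos: [497.1, 103.8, 113.3]
ee_rot: [-180.0, -0.0, 178.9]
force: [-0.5, -0.3, -1.4]
gripper_width: 39.5
gripper_force: 25.0
```

```bash
python3 go.py 500 105.7 110 178.9; python3 - <<'E'
from m import *
f=grab('scene');P=pts(f);Z=P[...,2];cv2.imwrite('pics/s1.png',f['pixels'][...,::-1])
X,Y=P[...,0],P[...,1]
print('bridge',rect(P,(abs(Z-71)<4)&(abs(X-643)<40)&(abs(Y-103)<60)))
print('keeper',rect(P,(abs(Z-54)<4)&(abs(X-556)<25)&(abs(Y-60)<20)))
z=env.state()['ee_pos'][2]-15+36
m=(abs(Z-z)<5)&(abs(X-500)<110)&(abs(Y-105)<23); print('neck top',rect(P,m))
g=grab('wrist');Q=pts(g);print('wrist');zz=Q[...,2]
print('bridge',rect(Q,(abs(zz-71)<4)&(abs(Q[...,0]-643)<40)&(abs(Q[...,1]-103)<60)))
print('keeper',rect(Q,(abs(zz-54)<4)&(abs(Q[...,0]-556)<25)&(abs(Q[...,1]-60)<20)))
print('neck',rect(Q,(abs(zz-z)<5)&(abs(Q[...,0]-510)<110)&(abs(Q[...,1]-105)<23)))
E
```

```text
t 5.9 pos [497.1 103.8 113.3] rot [-179.96   -0.    178.87] F [-0.5 -0.3 -1.4]
units xyz [-0.071  0.048  0.084] turn -0.005
bridge (((642.8280639648438, 102.99918365478516), (92.13192749023438, 50.816017150878906), 88.39540100097656), np.float64(71.99287306358542), 1134, array([369.48148148, 290.00529101]))
keeper (((554.925048828125, 59.38826370239258), (22.25868034362793, 31.433645248413086), 88.9523696899414), np.float64(55.01267866454356), 156, array([360.21794872, 247.62179487]))
neck top (((523.79052734375, 104.7674560546875), (45.36949920654297, 89.08346557617188), 89.42853546142578), np.float64(134.96914566657745), 856, array([390.64252336, 221.99883178]))
wristTraceback (most recent call last):
  File "<stdin>", line 9, in <module>
  File "m.py", line 4, in rect
    k=1+np.argmax(st[1:,4]); q=P[l==k]
        ~~~~~~~~~^^^^^^^^^^
    return _wrapfunc(a, 'argmax', axis=axis, out=out, **kwds)
    return bound(*args, **kwds)
ValueError: attempt to get argmax of an empty sequence
```

View pics/s1.png

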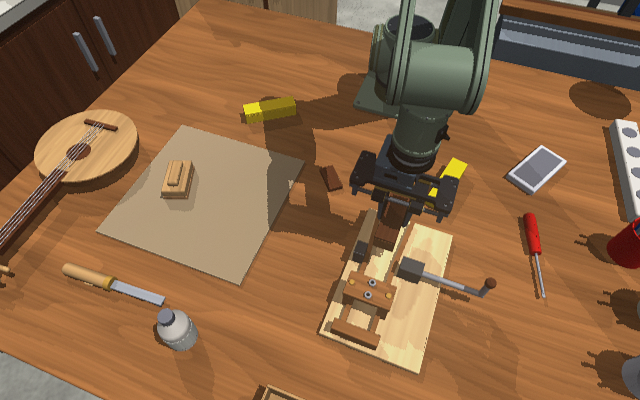

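The scene view shows the neck level in the gripper at about (390,225), in front of and above the channel mouth. I'll check its centre line on the exposed front half in the same view.

```bash
python3 - <<'E'
from m import *
f=load('scene');P=pts(f);Z=P[...,2];X,Y=P[...,0],P[...,1]
m=(abs(Z-135)<4)&(abs(X-545)<19)&(abs(Y-105)<30); print(rect(P,m))
# channel: bed points between rails, per-x strip y extents (rails top z27)
f=load('scene')
for x0 in (540,570,590):
    s=(abs(X-x0)<4)&(abs(Y-103)<60); r=s&(abs(Z-28)<3.5); print(x0,'rail top y',np.percentile(Y[r&(Y<103)],[5,95]).round(1) if (r&(Y<103)).any() else None, np.percentile(Y[r&(Y>103)],[5,95]).round(1) if (r&(Y>103)).any() else None)
E
```

```text
(((545.1175537109375, 102.49081420898438), (39.935935974121094, 37.65225601196289), 89.64469146728516), np.float64(134.90906612811972), 368, array([387.75271739, 229.67119565]))
540 rail top y [71.7 79.8] [131.1 139.7]
570 rail top y [49.8 80.1] [129.7 161.1]
590 rail top y [71.2 79.8] [128.3 137.6]
```

Emit:
{"fn": "send_rows", "kwargs": {
  "steps": [
    [[-0.07,0.055,0.5,0,0],[0,0,0.6,0,0],[0,0,0.4,0,0],[0,0,0,0,0],[0,0,0,0,0]]
  ]
}}

```text
time_s: 6.42
ee_pos: [499.6, 106.1, 53.0]
ee_rot: [-180.0, -0.1, 178.8]
force: [-0.3, -0.5, -0.4]
gripper_width: 40.1
gripper_force: 25.0
```

```bash
python3 go.py 500 106 31 178.9; python3 - <<'E'
from m import *
f=grab('scene');P=pts(f);Z=P[...,2];X,Y=P[...,0],P[...,1]
z=env.state()['ee_pos'][2]-15.4+36
m=(abs(Z-z)<5)&(abs(X-545)<19)&(abs(Y-105)<30); print(rect(P,m))
E
```

```text
t 6.42 pos [499.6 106.1  53. ] rot [-1.7998e+02 -1.0000e-01  1.7882e+02] F [-0.3 -0.5 -0.4]
units xyz [-0.009 -0.002  0.551] turn -0.012
(((545.228271484375, 104.72162628173828), (40.02814483642578, 37.808475494384766), 89.08271789550781), np.float64(74.72514570018546), 336, array([384.4077381 , 245.67559524]))
```

Emit:
{"fn": "send_rows", "kwargs": {
  "steps": [
    [[0,0,0.25,0,0],[0,0,0.2,0,0],[0,0,0.1,0,0],[0,0,0,0,0],[0,0,0,0,0]]
  ]
}}

```text
time_s: 6.88
ee_pos: [499.8, 107.1, 31.3]
ee_rot: [180.0, -0.0, 178.9]
force: [0.3, -0.3, -1.5]
gripper_width: 40.0
gripper_force: 25.0
```

Emit:
{"fn": "send_rows", "kwargs": {
  "steps": [
    [[0,0,0.02,0,0],[0,0,0,0,0],[0,0,0,0,0]]
  ]
}}

```text
time_s: 7.13
ee_pos: [499.9, 107.1, 30.8]
ee_rot: [180.0, 0.0, 178.9]
force: [0.4, 0.2, -1.4]
gripper_width: 39.8
gripper_force: 25.0
```

Emit:
{"fn": "send_rows", "kwargs": {
  "steps": [
    [[0,-0.025,0.01,0,0],[0,0,0,0,0],[0,0,0,0,0.65],[0,0,0,0,0.65],[0,0,0,0,0.65]]
  ]
}}

```text
time_s: 7.55
ee_pos: [500.0, 106.1, 30.4]
ee_rot: [180.0, 0.0, 178.9]
force: [1.0, -0.1, -0.2]
gripper_width: 57.1
gripper_force: 0.0
```

Emit:
{"fn": "send_rows", "kwargs": {
  "steps": [
    [[0,0,0,0,0.65],[0,0,-0.4,0,0.65],[0,0,-0.6,0,0.65],[0,0,-0.4,0,0.65],[0,0,0,0,0.65]]
  ]
}}

```text
time_s: 7.97
ee_pos: [502.2, 106.5, 89.3]
ee_rot: [179.9, 0.4, 178.9]
force: [0.4, 0.5, 0.5]
gripper_width: 59.2
gripper_force: 0.0
```

Emit:
{"fn": "send_rows", "kwargs": {
  "steps": [
    [[0.8,0,0,0,0],[0.9,0,0,0,0],[0.9,0,0,0,0],[0,0,0,0,0],[0,0,0,0,0]]
  ]
}}

```text
time_s: 8.38
ee_pos: [393.6, 107.8, 85.6]
ee_rot: [-180.0, -0.1, 178.9]
force: [0.7, -0.5, 0.8]
gripper_width: 28.9
gripper_force: 0.0
```

```bash
python3 go.py 402 107 21 178.9; python3 - <<'E'
from m import *
f=grab('scene');P=pts(f);Z=P[...,2];X,Y=P[...,0],P[...,1];cv2.imwrite('pics/s2.png',f['pixels'][150:360,280:520,::-1].repeat(3,0).repeat(3,1))
m=(abs(Z-52)<4)&(abs(X-500)<110)&(abs(Y-105)<24); print(rect(P,m))
E
```

```text
t 8.38 pos [393.6 107.8  85.6] rot [-1.7998e+02 -1.0000e-01  1.7895e+02] F [ 0.7 -0.5  0.8]
units xyz [-0.209 -0.016  1.616] turn 0.007
(((500.6981506347656, 105.383544921875), (39.77145004272461, 141.43251037597656), 89.17728424072266), np.float64(52.1606624081312), 1105, array([388.2760181, 235.2561086]))
```

Emit:
{"fn": "send_rows", "kwargs": {
  "steps": [
    [[0,0,0.5,0,0],[0,0,0.6,0,0],[0,0,0.44,0,0],[0,0,0,0,0],[0,0,0,0,0]]
  ]
}}

```text
time_s: 8.85
ee_pos: [396.6, 108.0, 24.0]
ee_rot: [-180.0, -0.1, 178.9]
force: [0.3, 0.3, 0.5]
gripper_width: 0.4
gripper_force: 0.0
```

Emit:
{"fn": "send_rows", "kwargs": {
  "steps": [
    [[-0.2,0,0,0,0],[-0.25,0,0,0,0],[-0.25,0,0,0,0],[-0.25,0,0,0,0],[-0.25,0,0,0,0]]
  ]
}}

```text
time_s: 9.27
ee_pos: [445.4, 107.1, 25.2]
ee_rot: [180.0, 0.1, 178.9]
force: [-1.6, 0.5, 0.8]
gripper_width: 0.3
gripper_force: 0.7
```

```bash
python3 go.py 552 104.8 24 178.9; python3 - <<'E'
from m import *
f=grab('scene');P=pts(f);Z=P[...,2];X,Y=P[...,0],P[...,1]
m=(abs(Z-52)<4)&(abs(X-520)<110)&(abs(Y-105)<24); print(rect(P,m))
E
```

```text
t 9.27 pos [445.4 107.1  25.2] rot [1.7998e+02 5.0000e-02 1.7888e+02] F [-1.6  0.5  0.8]
units xyz [-2.665 -0.007  0.029] turn -0.002
(((533.315185546875, 104.53945922851562), (39.550289154052734, 142.58924865722656), 88.89872741699219), np.float64(52.0894078282825), 1186, array([383.71416526, 248.13827993]))
```

Emit:
{"fn": "send_rows", "kwargs": {
  "steps": [
    [[-0.25,0,0,0,0],[-0.25,0,0,0,0],[-0.25,0,0,0,0],[-0.25,0,0,0,0],[-0.25,0,0,0,0]]
  ]
}}

```text
time_s: 9.73
ee_pos: [494.8, 106.1, 24.6]
ee_rot: [180.0, -0.0, 178.9]
force: [-2.0, 0.4, 1.3]
gripper_width: 0.5
gripper_force: 0.7
```

Emit:
{"fn": "send_rows", "kwargs": {
  "steps": [
    [[-0.25,0,0,0,0],[-0.25,0,0,0,0],[-0.2,0,0,0,0],[-0.1,0,0,0,0],[0,0,0,0,0]]
  ]
}}

```text
time_s: 10.15
ee_pos: [527.3, 105.6, 24.6]
ee_rot: [180.0, 0.1, 178.9]
force: [0.8, 0.4, 0.4]
gripper_width: 0.1
gripper_force: 0.0
```

```bash
python3 go.py 551 104.8 24 178.9
```

```text
t 10.15 pos [527.3 105.6  24.6] rot [1.7998e+02 9.0000e-02 1.7889e+02] F [0.8 0.4 0.4]
units xyz [-0.593 -0.008  0.016] turn -0.002
```

Emit:
{"fn": "send_rows", "kwargs": {
  "steps": [
    [[-0.15,0,0,0,0],[-0.15,0,0,0,0],[-0.1,0,0,0,0],[-0.05,0,0,0,0],[0,0,0,0,0]]
  ]
}}

```text
time_s: 10.57
ee_pos: [544.6, 105.2, 24.7]
ee_rot: [180.0, 0.1, 178.9]
force: [0.4, -0.2, 0.4]
gripper_width: 0.0
gripper_force: 0.0
```

Emit:
{"fn": "send_rows", "kwargs": {
  "steps": [
    [[-0.05,0,0,0,0],[-0.03,0,0,0,0],[-0.03,0,0,0,0],[0,0,0,0,0]]
  ]
}}

```text
time_s: 10.9
ee_pos: [548.4, 105.1, 24.6]
ee_rot: [180.0, 0.0, 178.9]
force: [-0.3, -1.4, -0.2]
gripper_width: 0.6
gripper_force: 0.2
```

```bash
python3 go.py 551 104.8 24 178.9; python3 - <<'E'
from m import *
f=grab('scene');P=pts(f);Z=P[...,2];X,Y=P[...,0],P[...,1]
cv2.imwrite('pics/s3.png',cv2.resize(f['pixels'][200:380,310:510,::-1],None,fx=3.3,fy=3.3))
m=(abs(Z-52)<4)&(abs(X-680)<35)&(abs(Y-103)<24); r=rect(P,m);print(r)
m=(abs(Z-52)<3)&(abs(X-590)<40)&(abs(Y-103)<21); q=X[m]; print(np.percentile(q,[1,99]))
print('stop',rect(P,(abs(Z-45)<3)&(abs(X-720)<25)&(abs(Y-102)<60)))
E
```

```text
t 10.9 pos [548.4 105.1  24.6] rot [1.7999e+02 1.0000e-02 1.7890e+02] F [-0.3 -1.4 -0.2]
units xyz [-0.065 -0.007  0.016] turn -0.001
(((685.2332153320312, 102.14672088623047), (39.63497543334961, 44.3148193359375), 88.8775634765625), np.float64(51.98666641978741), 503, array([361.04970179, 313.64015905]))
[565.67187994 608.31275025]
stop (((717.8491821289062, 101.63909912109375), (90.04368591308594, 24.997217178344727), 89.58260345458984), np.float64(45.69223299040971), 606, array([355.61056106, 331.41254125]))
```

View pics/s3.png

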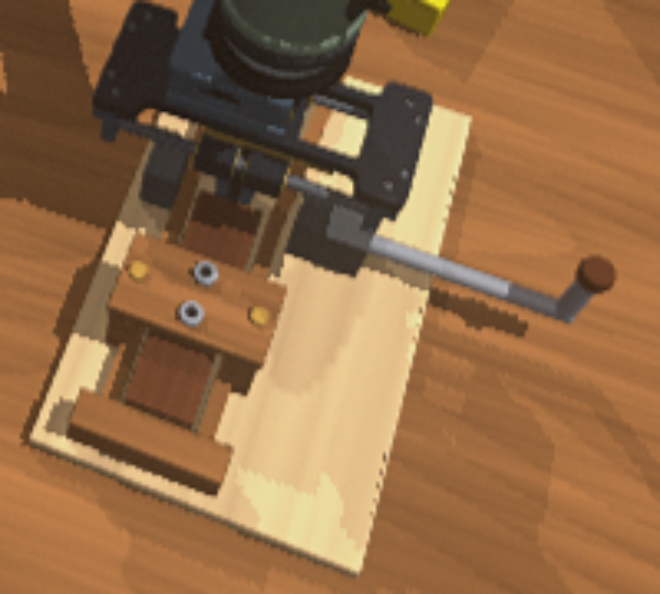

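The neck now shows between the bridge and the stop at about (170,380), with its end nearly touching the stop. I'll press on gently until I feel the stop.

Emit:
{"fn": "send_rows", "kwargs": {
  "steps": [
    [[-0.03,0,0,0,0],[-0.03,0,0,0,0],[-0.02,0,0,0,0],[0,0,0,0,0]]
  ]
}}

```text
time_s: 11.28
ee_pos: [549.0, 105.0, 24.5]
ee_rot: [-180.0, -0.3, 178.9]
force: [-6.9, 0.1, 5.0]
gripper_width: 0.8
gripper_force: 3.2
```

Emit:
{"fn": "send_rows", "kwargs": {
  "steps": [
    [[-0.02,0,0,0,0],[-0.02,0,0,0,0],[0,0,0,0,0]]
  ]
}}

```text
time_s: 11.53
ee_pos: [548.9, 105.0, 24.5]
ee_rot: [-180.0, -0.5, 178.9]
force: [-9.6, 1.3, 7.5]
gripper_width: 0.3
gripper_force: 5.0
```

The neck is against the stop: about 10 N of push with no further motion. I'll back off, lift and go round to the bolt handle.

Emit:
{"fn": "send_rows", "kwargs": {
  "steps": [
    [[0.2,0,0,0,0],[0.15,0,0,0,0],[0,0,-0.6,0,0],[0,0,-0.8,0,0],[0,0,-0.9,0,0]]
  ]
}}

```text
time_s: 11.95
ee_pos: [538.0, 105.1, 116.4]
ee_rot: [-180.0, -0.1, 178.9]
force: [1.4, 0.5, 0.7]
gripper_width: 0.3
gripper_force: 0.0
```

Emit:
{"fn": "send_rows", "kwargs": {
  "steps": [
    [[0,0,-0.6,0,0],[0,0.7,0,0,0],[0,0.9,0,0,0],[0,0.9,0,0,0],[0,0.9,0,0,0]]
  ]
}}

```text
time_s: 12.37
ee_pos: [542.0, 242.6, 141.2]
ee_rot: [180.0, 0.1, 178.8]
force: [-0.6, -0.5, -0.0]
gripper_width: 0.6
gripper_force: 0.0
```

Emit:
{"fn": "send_rows", "kwargs": {
  "steps": [
    [[0,0.9,0,0,0],[0,0.9,0,0,0],[-0.3,0.8,0,0,0],[0,0,0,0,0],[0,0,0,0,0]]
  ]
}}

```text
time_s: 12.78
ee_pos: [555.8, 346.6, 140.1]
ee_rot: [180.0, 0.0, 179.0]
force: [0.0, -0.5, 0.1]
gripper_width: 0.3
gripper_force: 0.0
```

```bash
python3 go.py 561 350 58 178.9; python3 - <<'E'
from m import *
f=grab('scene');P=pts(f);Z=P[...,2];X,Y=P[...,0],P[...,1]
m=(abs(Z-52)<4)&(abs(X-680)<35)&(abs(Y-103)<24); print('front',rect(P,m))
m=(abs(Z-52)<4)&(abs(X-590)<27)&(abs(Y-103)<24); print('tail',rect(P,m))
print('knob',rect(P,(abs(Z-97)<5)&(abs(X-560)<20)&(abs(Y-307)<16)))
E
```

```text
t 12.78 pos [555.8 346.6 140.1] rot [1.7999e+02 5.0000e-02 1.7904e+02] F [ 0.  -0.5  0.1]
units xyz [-0.127  0.087  2.052] turn 0.02
front (((686.0303955078125, 102.1694564819336), (39.848114013671875, 45.968074798583984), 88.43316650390625), np.float64(52.12248725276578), 514, array([361.00583658, 313.8385214 ]))
tail (((587.7037963867188, 103.93522644042969), (39.891746520996094, 43.09768295288086), 88.87577819824219), np.float64(52.09337624506355), 380, array([376.61842105, 269.01578947]))
knob (((560.5296020507812, 307.023193359375), (17.914371490478516, 18.57073974609375), 60.50118637084961), np.float64(97.3221164673106), 95, array([490.50526316, 281.94736842]))
```

Emit:
{"fn": "send_rows", "kwargs": {
  "steps": [
    [[-0.12,0.09,0.4,0,0],[0,0,0.8,0,0],[0,0,0.6,0,0],[0,0,0.25,0,0],[0,0,0,0,0]]
  ]
}}

```text
time_s: 13.25
ee_pos: [558.9, 346.2, 56.1]
ee_rot: [-179.8, -0.3, 178.8]
force: [0.3, -0.1, -0.1]
gripper_width: 0.6
gripper_force: 0.0
```

Emit:
{"fn": "send_rows", "kwargs": {
  "steps": [
    [[0,-0.15,0,0,0],[0,-0.2,0,0,0],[0,-0.2,0,0,0],[0,-0.2,0,0,0],[0,-0.2,0,0,0]]
  ]
}}

```text
time_s: 13.67
ee_pos: [560.8, 310.2, 60.3]
ee_rot: [179.9, 0.2, 178.9]
force: [0.4, 2.0, 1.4]
gripper_width: 0.5
gripper_force: 1.0
```

```bash
python3 go.py 560 233 58 178.9; python3 - <<'E'
from m import *
f=grab('scene');P=pts(f);Z=P[...,2];X,Y=P[...,0],P[...,1];cv2.imwrite('pics/s4.png',cv2.resize(f['pixels'][200:380,310:510,::-1],None,fx=3.3,fy=3.3))
print('knob',rect(P,(abs(Z-97)<5)&(abs(X-560)<20)&(abs(Y-290)<35)))
E
```

```text
t 13.67 pos [560.8 310.2  60.3] rot [1.7988e+02 1.7000e-01 1.7887e+02] F [0.4 2.  1.4]
units xyz [-0.018 -1.93   0.057] turn -0.004
knob (((578.90087890625, 308.4222717285156), (22.872831344604492, 6.516691207885742), 75.834228515625), np.float64(95.82190650748186), 44, array([490.31818182, 290.63636364]))
```

View pics/s4.png

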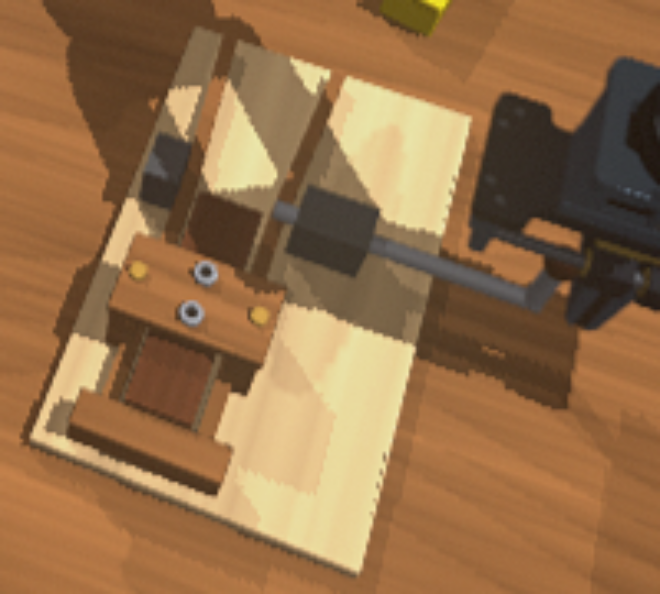

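The neck is home in the jig at about (220,225). The bolt handle at (545,290) is moving under about 2 N, and the bolt tip shows at the barrel's face at (283,210). I'll keep pushing.

Emit:
{"fn": "send_rows", "kwargs": {
  "steps": [
    [[0,-0.25,0,0,0],[0,-0.25,0,0,0],[0,-0.25,0,0,0],[0,-0.25,0,0,0],[0,-0.25,0,0,0]]
  ]
}}

```text
time_s: 14.13
ee_pos: [558.8, 259.5, 58.7]
ee_rot: [180.0, 0.0, 178.9]
force: [0.2, 2.3, 2.2]
gripper_width: 0.8
gripper_force: 1.1
```

Emit:
{"fn": "send_rows", "kwargs": {
  "steps": [
    [[0,-0.2,0,0,0],[0,-0.15,0,0,0],[0,-0.05,0,0,0],[0,0,0,0,0],[0,0,0,0,0]]
  ]
}}

```text
time_s: 14.55
ee_pos: [558.0, 244.1, 58.2]
ee_rot: [-179.9, -0.1, 178.9]
force: [0.8, -0.4, 0.4]
gripper_width: 0.2
gripper_force: 0.0
```

```bash
python3 go.py 560 231 58 178.9
```

```text
t 14.55 pos [558.  244.1  58.2] rot [-1.7995e+02 -8.0000e-02  1.7890e+02] F [ 0.8 -0.4  0.4]
units xyz [-0.057 -0.325  0.005] turn -0.0
```

Emit:
{"fn": "send_rows", "kwargs": {
  "steps": [
    [[0,-0.1,0,0,0],[0,-0.1,0,0,0],[0,-0.06,0,0,0],[0,0,0,0,0]]
  ]
}}

```text
time_s: 14.88
ee_pos: [558.0, 233.6, 58.4]
ee_rot: [-180.0, -0.0, 178.9]
force: [-0.1, 0.3, 0.1]
gripper_width: 0.3
gripper_force: 0.2
```

Emit:
{"fn": "send_rows", "kwargs": {
  "steps": [
    [[0,-0.05,0,0,0],[0,-0.05,0,0,0],[0,-0.02,0,0,0],[0,0,0,0,0]]
  ]
}}

```text
time_s: 15.22
ee_pos: [558.1, 231.9, 58.6]
ee_rot: [179.7, 0.0, 178.8]
force: [-1.6, 9.9, -1.9]
gripper_width: 0.9
gripper_force: 4.7
```

Emit:
{"fn": "send_rows", "kwargs": {
  "steps": [
    [[0,-0.03,0,0,0],[0,-0.02,0,0,0],[0,0,0,0,0]]
  ]
}}

```text
time_s: 15.47
ee_pos: [558.1, 231.9, 58.7]
ee_rot: [179.5, 0.0, 178.8]
force: [-2.0, 15.2, -3.0]
gripper_width: 0.5
gripper_force: 7.4
```

The bolt is hard against its end: 15 N with no motion, where I expected it. I'll back off, retreat and verify.

Emit:
{"fn": "send_rows", "kwargs": {
  "steps": [
    [[0,0.3,0,0,0],[0,0.5,0,0,0],[0,0.3,-0.3,0,0],[0,0,-0.9,0,0],[0,0,-0.9,0,0]]
  ]
}}

```text
time_s: 15.88
ee_pos: [557.9, 271.3, 141.9]
ee_rot: [-179.8, -0.2, 179.0]
force: [0.6, 0.8, 1.1]
gripper_width: 0.3
gripper_force: 0.0
```

Emit:
{"fn": "send_rows", "kwargs": {
  "steps": [
    [[0.3,0.8,-0.3,0,0],[0.3,0.8,0,0,0],[0.3,0.8,0,0,0],[0,0,0,0,0],[0,0,0,0,0]]
  ]
}}

```text
time_s: 16.3
ee_pos: [524.3, 369.1, 154.6]
ee_rot: [-179.9, 0.0, 179.1]
force: [-0.2, -0.7, 0.4]
gripper_width: 0.3
gripper_force: 0.0
```

```bash
python3 - <<'E'
from m import *
f=grab('scene');P=pts(f);Z=P[...,2];X,Y=P[...,0],P[...,1];cv2.imwrite('pics/s5.png',cv2.resize(f['pixels'][200:380,310:510,::-1],None,fx=3.3,fy=3.3))
print('knob',rect(P,(abs(Z-97)<5)&(abs(X-560)<20)&(abs(Y-212)<20)))
m=(abs(Z-52)<4)&(abs(X-680)<35)&(abs(Y-103)<24); print('front',rect(P,m))
print('sand',rect(P,(Z>20)&(abs(X-519)<70)&(abs(Y+404)<60)))
print(env.state()['force'])
E
```

```text
knob (((559.0222778320312, 209.68643188476562), (18.82245445251465, 18.14478302001953), 8.609362602233887), np.float64(97.56367688963377), 88, array([437.96590909, 263.71590909]))
front (((685.4358520507812, 102.10194396972656), (39.733985900878906, 45.06290054321289), 88.8458251953125), np.float64(51.9181843339328), 516, array([360.96511628, 313.91472868]))
sand (((519.2848510742188, -404.3844909667969), (97.12022399902344, 55.35591506958008), 22.06441307067871), np.float64(39.40634562636416), 914, array([176.95295405, 177.69037199]))
[ 0.1868614  -0.09738192 -0.06252244]
```

View pics/s5.png

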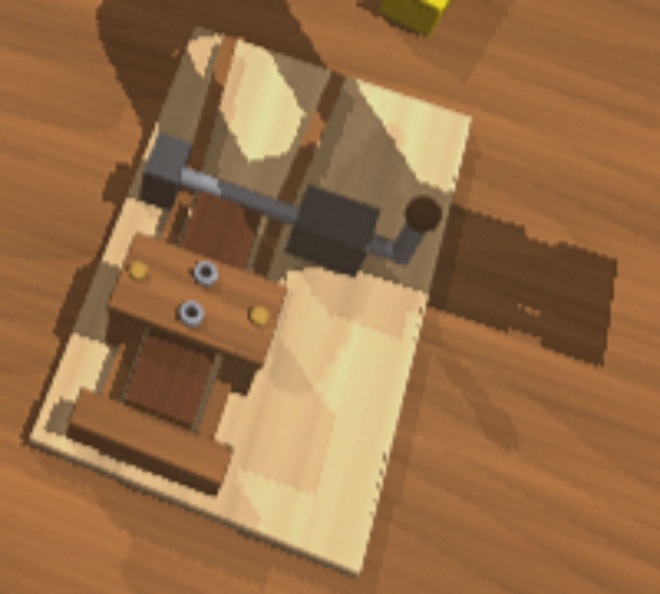

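The picture shows the bolt across the channel and into the keeper at (180,178), the knob at (423,212), and the neck home behind it. The knob's y is 209.7, against 209.8 expected for fully home, and the sanding block hasn't moved.

```bash
python3 -c "
from workcell import env
print(env.job_done())"
```

```text
the job is handed in; nothing more can be done
None
```

The neck is home against the end stop with the bolt shot fully into the keeper, the sanding block hasn't moved, and the job is handed in at about 16 s.

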